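# Hold the idler back for a new wheel belt

### The arm

A 7-joint arm with a two-finger parallel gripper is mounted at the origin on the work surface. World frame = base frame: x ahead of the robot, y to its left, z up, the work surface at z = 0. Lengths are in mm, angles in rad, forces in N, time in s.
With the tool pointing down it reaches from about 400 to 750 mm from the base axis. Payload 19.5 kg.
Tool frame: the origin (TCP) lies at the very end of the fingers, on their centre line; the grasp point (between the pads) lies 19 mm behind it; z points along the fingers, y is the line along which they close (so a half turn about z gives the same grasp; the last joint's range is limited). The gripper opens to 85 mm and grips with 20 to 120 N. Pads are 22 mm wide; open, the fingers measure 114 mm over their backs; the gripper's body (76 mm by 85 mm) begins 54 mm behind the grasp point. The pads swing forward as they close: fully open they stand 13 mm farther back than shut.
Start: joints at [1.107, 0.707, -0.028, 1.485, 0.022, 0.951, -0.075], TCP at [235.397, -524.579, 231.268] pointing down, gripper open.
Joint ranges: [-2.71, 2.71], [-0.32, 2.16], [-1.57, 1.52], [0, 2.45], [-1.46, 4.6], [0, 2.02], [-2.83, 2.83]. Speed limits (rad/s): [1.89, 1.89, 2.57, 2.57, 3.01, 3.01, 3.01].

### API

Orientations are given as a unit quaternion [x, y, z, w].
In Python, from cell import read_state, snapshot, get_calibration, workorder gives the robot as it stands.
- The arm moves only by the tool jog_arm, never from a script. Its argument "plan" is one flat list of numbers, 7 for each row, row after row: the opening, from -1 (shut) to 1 (fully open), so that 0 is half open, then the shift along the world's x, y, z in mm, then the turn, a rotation vector about the world's x, y, z in degrees. In form: [fingers, dx, dy, dz, ax, ay, az, fingers, dx, dy, dz, ax, ay, az, ...]. A call has 1 to 12 rows; each row is the pose to reach, as a shift and turn from the pose commanded when the call began; what a row does not reach only later rows make up. A row lasts 1/10 s, in which the tool goes at most 50 mm and 8.59 degrees, less where a joint would pass 70% of its speed; a pose out of reach is approached as far as the arm can. A call with a gripper value outside its range is refused whole. The fingers move at their own pace and stop on an object; "force" is the grip in N (left out, the last holds). Time passes only in rows, so rows that repeat a pose let the fingers close. It gives the time, the measured TCP pose, the force, the opening and the grip force at its end, in the units of the state.
- read_state(): the state, without advancing time (a new reading comes with each control period).
- snapshot(name): name is "scene" or "top"; returns the picture (400x640x3 uint8, blue, green, red); there is no depth.
- get_calibration(name): a dict with "K" (3x3 intrinsics, pixels), "rvec" (rotation vector, rad) and "tvec" (3), from world to camera coordinates, as OpenCV has them. Camera axes: x right, y down, z forward; pixel columns grow to the right and rows downward; lengths in mm; the calibration is good to about 2 mm. A picture is of the moment at which its call begins. get_calibration takes no time and is no camera call.
- workorder.job_done(): hands the job in; it is judged then, once.
The state is a dict: "time_s": time; "joints": joint angles; "qd": joint speeds; "joint_efforts": joint torques, N m; "ee_pos": TCP position; "ee_rot": TCP orientation; "contact_force": force on the tool from outside, world axes, zero at the start; "moment": the same for the moment, N m; "finger_gap": finger opening in mm; "grip_force": force on a finger pad.
Only numpy, scipy, OpenCV 4.12 (cv2) and the standard library are available. Lean on these libraries where they do the work, as an engineer would, in place of code of your own. Each camera call takes 0.05 s, during which the arm holds its last target. There are 200 camera calls.

### The job

The new drive belt is about to go onto this throwing wheel, which lies upside down on the bench. Lift the loose belt guard off the motor end and stand it upright on the plywood board, setting it down rather than dropping it; then swing the idler arm outwards against its spring until it meets its stop and keep it there: you finish still holding the arm against the stop, so that the belt can be slipped on. Do not disturb the other things on the bench.

Things in the scene. Friction and masses are not known exactly. Their poses are not given: they have to be found in the camera images.
- drive: upside-down throwing wheel, fixed: 385 x 280 mm deck on battens, deck top 40 mm above the bench (x -193..193, y -118..162 mm). Origin on the bench midway along the drive; x from motor end to spindle end, y to the side the idler swings to. Motor (90 mm across) at (-100, 0), small pulley on it to 113 mm high; belt pulley, 160 mm across, at (90, 0), to 118 mm high. No belt is fitted
- guard: loose plastic belt guard, 0.2 to 0.4 kg: hood 185 (x) x 200 (y) x 117 mm high, 3 mm walls, open below and on its +x side. Origin: middle of its open underside. Stands on the deck over motor and idler at drive (-67.5, 40, 40) mm, same axes; four lugs 8 mm high round its foot leave 2 mm of play; must rise 110 mm straight up to clear the idler's knob
- guard_grip (a point): grip point in the solid rib on the guard's roof: rib 90 mm long (guard x), 20 mm thick (guard y), 34 mm high, its top 151 mm above the guard's foot. The point is in its middle, 12 mm below its top and 12 mm from the guard's centre towards -x, over the centre of mass. The rest of the roof is bare
- idler (a joint): angle of the idler arm about its upright pivot, rad: 0 at rest at the inner stop, grows as the arm swings outwards (anticlockwise from above), 0.68 at the outer stop, a hard limit. A torsion spring pulls it back to 0: about 3.5 N at the knob at first, 8 N at the stop; it snaps back if let go
- idler_arm: idler arm: flat steel bar 22 mm wide, 10 mm thick, 103 mm from pivot to roller axle, underside 73 mm above the bench; at its end a free-turning roller, 36 mm diameter, 86 to 108 mm above the bench, and over that a fixed knob. Origin on the pivot axis at the bar's underside; x along the bar to the roller, z up. Hidden by the guard at first
- knob (a point): middle of the upright round knob on the free end of the idler arm, over the roller, 103 mm from the pivot axis: 20 mm diameter, 34 mm high, top 145 mm above the bench, this point 17 mm below its top; fixed to the arm. Once the guard is off nothing within reach of the fingers stands higher than 118 mm
- idler_pivot (a point): point on the upright pivot axis of the idler arm, 83 mm above the bench, at drive (-110, 90) mm; as the arm rests the knob is at drive (-20, 40), at the stop at drive (-9, 108) mm
- stop_bumper (a point): top of the outer stop, a rubber-sleeved pin of 13 mm diameter on the deck, 85 mm high, against whose side the outer edge of the arm's bar comes to rest at 0.68 rad
- board: plywood ware board lying on the bench, fixed and empty: 280 mm (x) x 280 mm (y) x 12 mm thick, origin at the centre of its underside
- coil_pot: coil-built fired clay pot, 100 mm diameter, 77 mm high; bystander, origin under its centre
- bottle: small green glass bottle, 52 mm diameter, 125 mm high; bystander, origin under its centre
- brush_pot: white pot of paint brushes, 76 mm diameter, 190 mm high with the brushes; bystander, origin under its centre

How it is judged:
By the outcome, as a careful person would: the job done as asked, in the order asked, and still so for the second after the job is handed in, while the arm keeps its last pose, push and grip.
It also fails if it takes over 56 s, if anything falls off the work surface, if the arm or the gripper's body presses on something with over 40 N, if the wrist force passes 120 N, or if a joint passes its speed limit or range.

## Working session

There is one attempt and no reset: what is moved stays moved. The work goes in short steps, Python scripts to look and compute and a tool call to move; the robot and the scene stay as the last step left them, time stands still between calls to the robot, and variables do not carry over. Pictures are saved under pics/ and viewed, at most 10 in all, crops included, and the job is handed in when it is done.

Besides the shell and the picture viewer there is one more tool, called after "Emit:" as name(argument=value, ...) on one line, values as JSON. jog_arm: Moves the arm, as the interface text tells. Its arguments: {"type":"object","properties":{"plan":{"type":"array","items":{"type":"number"}},"force":{"type":"number"}},"required":["plan"]}

```bash
mkdir -p pics
cat > h.py <<'E'
import numpy as np, cv2
from cell import read_state, snapshot, get_calibration, workorder
def cal(n):
    c=get_calibration(n); return np.array(c["K"],float),cv2.Rodrigues(np.array(c["rvec"],float))[0],np.array(c["tvec"],float).ravel()
def ray(n,uv,z):
    K,R,t=cal(n); d=R.T@np.linalg.inv(K)@np.array([uv[0],uv[1],1.]); o=-R.T@t
    return o+d*(z-o[2])/d[2]
def proj(n,P):
    K,R,t=cal(n); q=(R@np.atleast_2d(np.array(P,float)).T).T+t; q=q@K.T; return q[:,:2]/q[:,2:]
E
python3 - <<'E'
from h import *
for n in("scene","top"):
    cv2.imwrite(f"pics/{n}0.png",snapshot(n)); K,R,t=cal(n); print(n,K.tolist(),-R.T@t)
s=read_state(); print(s)
E
```

```text
scene [[434.009899154424, 0.0, 316.38732824859426], [0.0, 434.009899154424, 204.34166985973732], [0.0, 0.0, 1.0]] [1376.09621303 -385.03534202  873.72324112]
top [[450.53937933736853, 0.0, 329.9260207388932], [0.0, 450.53937933736853, 199.97341696532646], [0.0, 0.0, 1.0]] [ 395.99908908  -57.3865449  1383.05496186]
{'time_s': 0.1, 'joints': array([ 1.1073033 ,  0.70704317, -0.02764476,  1.48492138,  0.02198914,
        0.95092065, -0.07552017]), 'qd': array([ 2.00904767e-04, -3.33290786e-03, -2.62202919e-04, -1.95910216e-03,
        4.33397526e-04, -3.53818841e-05,  4.62249809e-04]), 'joint_efforts': array([ 1.57142895e-03, -8.84306645e+01,  1.23720825e+00, -2.36453694e+01,
        1.72666996e-02,  5.09705103e-03, -1.43347324e-04]), 'ee_pos': array([ 235.32410628, -524.38732384,  230.87985003]), 'ee_rot': array([ 9.77844210e-01,  2.09333360e-01, -1.05358184e-04, -4.84202299e-04]), 'contact_force': array([ 0.50212303, -0.35192747, -0.28262848]), 'moment': array([0.0043543 , 0.02065247, 0.03329614]), 'grip_force': 0.0, 'finger_gap': 85.45655816036802}
```

View pics/top0.png

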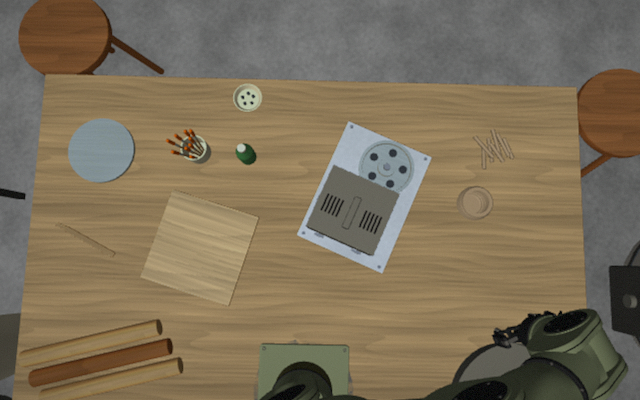

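View pics/scene0.png

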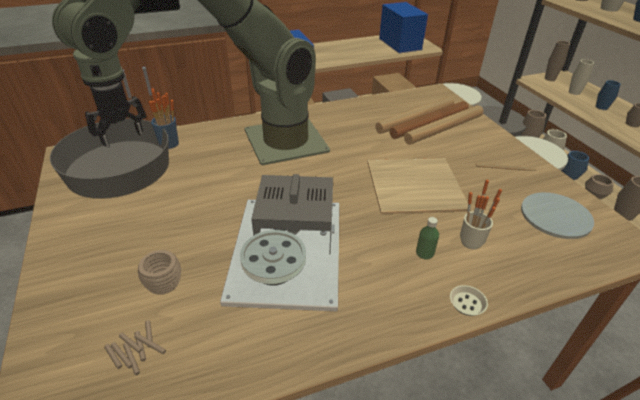

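The top view shows the deck with corners near (348,122), (431,158), (382,272) and (298,236). The rib is at (351,212) and the empty board's corners are near (174,192), (258,216), (229,305) and (141,276). The bottle is at (246,153), the brush pot at (190,147) and the pot at (475,203).

Run:
```python
from h import *
im=cv2.imread("pics/top0.png"); g=cv2.cvtColor(im,cv2.COLOR_BGR2GRAY)
def ref(pts):
    return cv2.cornerSubPix(g,np.array(pts,np.float32).reshape(-1,1,2),(5,5),(-1,-1),(3,50,.01)).reshape(-1,2)
D0=[(348,122),(431,158),(382,272),(298,236)];B0=[(174,192),(258,216),(229,305),(141,276)]
for n,c,z in(("deck",D0,40),("board",B0,12)):
    p=ref(c); print(p.round(1).tolist()); W=np.array([ray("top",q,z) for q in p]); print(W.round(1).tolist(), W.mean(0).round(1))
    print([round(float(np.linalg.norm(W[i]-W[(i+1)%4])),1) for i in range(4)])
    if n=="deck":
        L=np.array([(193,162),(193,-118),(-193,-118),(-193,162)],float)
    else: L=np.array([(140,140),(140,-140),(-140,-140),(-140,140)],float)
    A=L-L.mean(0);Bm=W[:,:2]-W[:,:2].mean(0)
    th=np.arctan2((A[:,0]*Bm[:,1]-A[:,1]*Bm[:,0]).sum(),(A*Bm).sum())
    R=np.array([[np.cos(th),-np.sin(th)],[np.sin(th),np.cos(th)]]);o=W[:,:2].mean(0)-R@L.mean(0)
    print(n,"yaw deg",np.degrees(th),"origin",o,"res",(W[:,:2]-(L@R.T+o)).round(1).tolist())
    if n=="deck":
        for nm,q in dict(grip=(-79.5,40),knob0=(-20,40),knob1=(-9,108),piv=(-110,90),pulley=(90,0)).items(): print(nm,(R@q+o).round(1))
        G=[(R@q+o).tolist()+[z] for q in((-67.5-45,50),(-67.5+45,50),(-67.5+45,30),(-67.5-45,30)) for z in (191,)]
        print(proj("top",G).round(1).tolist(),proj("scene",G).round(1).tolist())
t=read_state(); from scipy.spatial.transform import Rotation as Q
M=Q.from_quat(t["ee_rot"]).as_matrix(); print(M.round(3))
for nm,q,z in(("bottle",(246,153),60),("brush",(190,147),60),("coil",(475,203),77)): print(nm,ray("top",q,z).round())
c=im[180:245,325:380]; cv2.imwrite("pics/rib.png",cv2.resize(c,None,fx=8,fy=8,interpolation=2))
```

```text
[[349.29998779296875, 121.19999694824219], [430.20001220703125, 157.5], [381.20001220703125, 272.20001220703125], [296.8999938964844, 233.8000030517578]]
[[804.5, -119.2, 40.0], [697.2, -367.4, 40.0], [348.9, -221.0, 40.0], [456.1, 30.6, 40.0]] [ 576.7 -169.2   40. ]
[270.5, 377.8, 273.6, 379.2]
deck yaw deg -23.099130352624307 origin [ 568.04776923 -189.48225146] res [[-4.6, -3.0], [-2.1, 6.3], [4.7, 1.3], [2.0, -4.6]]
grip [ 510.6 -121.5]
knob0 [ 565.3 -144.8]
knob1 [602.1 -86.6]
piv [502.2 -63.5]
pulley [ 650.8 -224.8]
[[342.7, 221.7], [356.4, 191.1], [363.3, 194.1], [349.5, 224.8]] [[299.2, 174.4], [296.2, 195.6], [288.3, 195.3], [291.7, 174.1]]
[[174.0, 192.0], [258.20001220703125, 217.60000610351562], [227.5, 305.70001220703125], [139.60000610351562, 276.6000061035156]]
[[576.6, 412.7, 12.0], [504.0, 152.0, 12.0], [239.3, 232.3, 12.0], [318.9, 498.9, 12.0]] [409.7 324.   12. ]
[270.6, 276.6, 278.2, 271.8]
board yaw deg -16.892033612219496 origin [409.70359012 323.98597574] res [[-7.7, -4.6], [1.0, 2.6], [4.3, 1.6], [2.5, 0.3]]
[[ 0.912  0.409 -0.   ]
 [ 0.409 -0.912  0.001]
 [-0.    -0.001 -1.   ]]
bottle [693. 189.  60.]
brush [707. 357.  60.]
coil [ 556. -490.   77.]
```

View pics/rib.png

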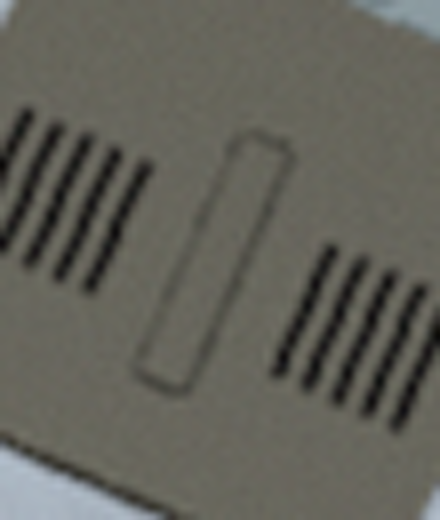

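The crop shows the rib outline, with corners at about (341.9,226.3), (348.1,229.1), (354.5,196.6) and (361.6,199.4) in full-image pixels. I'll redo the deck and board by fitting lines to their mask edges.

```bash
cat >> h.py <<'E'
def quad(mask):
    c=max(cv2.findContours(mask,cv2.RETR_EXTERNAL,cv2.CHAIN_APPROX_NONE)[0],key=cv2.contourArea)
    h=cv2.convexHull(c); e=.02*cv2.arcLength(h,True)
    q=cv2.approxPolyDP(h,e,True).reshape(-1,2).astype(float)
    if len(q)!=4: return q,None
    P=c.reshape(-1,2).astype(float); L=[]
    for i in range(4):
        a,b=q[i],q[(i+1)%4]; u=(b-a)/np.linalg.norm(b-a); w=P-a; s=w@u/np.linalg.norm(b-a); d=abs(w[:,0]*u[1]-w[:,1]*u[0])
        p=P[(s>.08)&(s<.92)&(d<2.5)]; L.append(cv2.fitLine(p.astype(np.float32),cv2.DIST_HUBER,0,.01,.01).ravel())
    r=[]
    for i in range(4):
        a,b=L[i-1],L[i]; A=np.array([a[:2],-b[:2]]).T; k=np.linalg.solve(A.astype(float),(b[2:]-a[2:]).astype(float)); r.append(a[2:]+k[0]*a[:2])
    return q,np.array(r)
def fit(L,W):
    A=L-L.mean(0);B=W[:,:2]-W[:,:2].mean(0)
    th=np.arctan2((A[:,0]*B[:,1]-A[:,1]*B[:,0]).sum(),(A*B).sum())
    R=np.array([[np.cos(th),-np.sin(th)],[np.sin(th),np.cos(th)]]);o=W[:,:2].mean(0)-R@L.mean(0)
    return th,R,o,W[:,:2]-(L@R.T+o)
E
python3 - <<'E'
from h import *
im=cv2.imread("pics/top0.png"); hsv=cv2.cvtColor(im,cv2.COLOR_BGR2HSV)
print(hsv[245,320],hsv[160,420],hsv[200,385],hsv[250,200],hsv[250,270],hsv[200,280],hsv[225,335])
roi=np.zeros(im.shape[:2],np.uint8); roi[110:285,285:440]=255
m=((hsv[...,1]<60).astype(np.uint8)*255)&roi
m=cv2.morphologyEx(m,cv2.MORPH_CLOSE,np.ones((5,5)))
q,r=quad(m); print(q.tolist(),None if r is None else r.round(1).tolist())
roi=np.zeros(im.shape[:2],np.uint8); roi[180:315,130:270]=255
b=cv2.GaussianBlur(im,(3,3),0); m2=((b[...,2]>165).astype(np.uint8)*255)&roi
m2=cv2.morphologyEx(m2,cv2.MORPH_OPEN,np.ones((5,5)))
q2,r2=quad(m2); print(q2.tolist(),None if r2 is None else r2.round(1).tolist())
rib=np.array([(341.9,226.3),(348.1,229.1),(354.5,196.6),(361.6,199.4)])
for z in(191,157): print(np.array([ray("top",p,z) for p in rib]).round(1).tolist())
for r,z,w in((r,40,0),(r2,12,1)):
    if r is None: continue
    W=np.array([ray("top",p,z) for p in r]); print(W.round(1).tolist(),[round(float(np.linalg.norm(W[i]-W[i-1])),1) for i in range(4)])
cv2.imwrite("pics/m.png",np.vstack([m,m2]))
E
```

```text
[ 68   6 165] [105  30 187] [ 28  30 102] [ 19  86 166] [ 18 101 157] [ 18  97 150] [ 18  31 108]
[[348.0, 121.0], [431.0, 157.0], [382.0, 273.0], [297.0, 235.0]] [[348.1, 120.6], [431.5, 157.0], [381.7, 273.1], [296.2, 234.6]]
[[166.0, 207.0], [253.0, 225.0], [241.0, 264.0], [209.0, 256.0], [174.0, 234.0]] None
[[471.9, -97.6, 191.0], [464.9, -114.1, 191.0], [551.9, -129.7, 191.0], [544.9, -148.8, 191.0]]
[[474.1, -98.7, 157.0], [466.8, -115.7, 157.0], [556.4, -131.8, 157.0], [549.1, -151.4, 157.0]]
[[806.5, -115.5, 40.0], [698.8, -371.5, 40.0], [346.3, -222.5, 40.0], [453.7, 32.6, 40.0]] [382.7, 277.7, 382.7, 276.8]
```

Once I include the rib's 12 mm offset, it agrees with the deck fit to within 2 mm. That puts the grip at (509,-122), drive yaw at -22.8° and the board centre at (410,324). Next I'll go above the rib.

Emit:
jog_arm(plan=[1,0,0,50,0,0,8,1,0,0,100,0,0,16,1,30,45,120,0,0,24,1,60,90,120,0,0,32,1,90,135,120,0,0,40,1,120,178,120,0,0,48,1,150,222,120,0,0,56,1,180,266,120,0,0,64,1,210,310,120,0,0,72,1,240,354,120,0,0,80,1,260,384,100,0,0,88,1,273.5,402.5,80,0,0,96])

```text
time_s: 1.3
ee_pos: [510.3, -119.8, 311.7]
ee_rot: [0.496, 0.868, 0.001, 0.001]
contact_force: [1.5, -1.7, -0.2]
finger_gap: 85.1
grip_force: 0.0
```

Emit:
jog_arm(plan=[1,0,0,-10,0,0,8,1,0,0,-20,0,0,16,1,0,0,-30,0,0,24,1,0,0,-40,0,0,32,1,0,0,-40,0,0,37,1,0,0,-40,0,0,37,1,0,0,-40,0,0,37,1,0,0,-40,0,0,37])

```text
time_s: 2.1
ee_pos: [508.9, -122.1, 271.4]
ee_rot: [0.199, 0.98, -0.0, 0.0]
contact_force: [-0.0, -0.2, 0.2]
finger_gap: 85.5
grip_force: 0.0
```

Run:
```python
from h import *
from scipy.spatial.transform import Rotation as Q
s=read_state(); M=Q.from_quat(s["ee_rot"]).as_matrix(); print(s["time_s"],s["ee_pos"],np.degrees(np.arctan2(M[1,0],M[0,0])),M[:,2].round(3),s["joints"].round(2))
for n in("scene","top"): cv2.imwrite(f"pics/{n}1.png",snapshot(n))
a=cv2.imread("pics/scene1.png")[60:310,180:420];b=cv2.imread("pics/top1.png")[110:310,260:460]
cv2.imwrite("pics/v1.png",np.hstack([cv2.resize(a,(400,416)),cv2.resize(b,(400,416))]))
```

```text
2.1 [ 508.9449355  -122.05909294  271.40139031] 157.0359509868127 [ 0. -0. -1.] [ 0.54  0.64 -0.68  1.6   0.45  1.06  0.9 ]
```

View pics/v1.png

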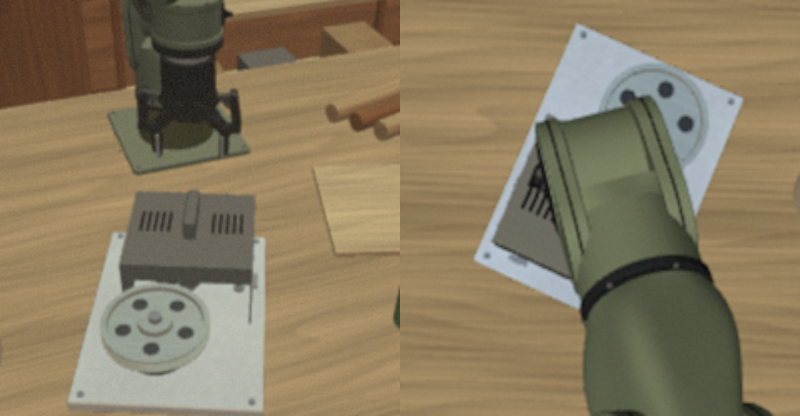

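The gripper stands over the rib with its fingers straddling it, and the yaw (157.0°) matches the drive. I'll descend and grip.

Emit:
jog_arm(plan=[1,0,0,-30,0,0,0,1,0,0,-60,0,0,0,1,0,0,-80,0,0,0,1,0,0,-90,0,0,0,1,0,0,-100,0,0,0,1,0,0,-106,0,0,0,1,0,0,-108,0,0,0,1,0,0,-108,0,0,0])

```text
time_s: 3.0
ee_pos: [509.1, -122.1, 163.5]
ee_rot: [0.198, 0.98, -0.0, 0.0]
contact_force: [0.6, 0.2, -0.2]
finger_gap: 85.2
grip_force: 0.0
```

Emit:
jog_arm(plan=[-1,0,0,0,0,0,0,-1,0,0,0,0,0,0,-1,0,0,0,0,0,0,-1,0,0,0,0,0,0,-1,0,0,0,0,0,0,-1,0,0,0,0,0,0,-1,0,0,0,0,0,0,-1,0,0,0,0,0,0], force=50)

```text
time_s: 3.8
ee_pos: [508.9, -122.1, 163.5]
ee_rot: [0.198, 0.98, -0.0, 0.0]
contact_force: [-1.2, 0.0, 5.7]
finger_gap: 19.3
grip_force: 49.6
```

Emit:
jog_arm(plan=[-1,0,0,4,0,0,0,-1,0,0,10,0,0,0,-1,0,0,20,0,0,0,-1,0,0,35,0,0,0,-1,0,0,50,0,0,0,-1,0,0,65,0,0,0,-1,0,0,80,0,0,0,-1,0,0,95,0,0,0,-1,0,0,110,0,0,0,-1,0,0,125,0,0,0,-1,0,0,135,0,0,0,-1,0,0,135,0,0,0], force=60)

```text
time_s: 5.0
ee_pos: [509.2, -122.1, 299.5]
ee_rot: [0.198, 0.98, -0.0, 0.001]
contact_force: [-0.3, 0.6, -2.8]
finger_gap: 19.3
grip_force: 59.0
```

Run:
```python
from h import *
for n in("scene","top"): cv2.imwrite(f"pics/{n}2.png",snapshot(n))
a=cv2.imread("pics/scene2.png")[40:310,180:500];b=cv2.imread("pics/top2.png")[110:310,120:440]
cv2.imwrite("pics/v2.png",np.vstack([cv2.resize(a,(480,320)),cv2.resize(b,(480,270))]))
# board from top0: edge lines by profile in a denoised image
im=cv2.imread("pics/top0.png")
```

```text
(no output)
```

View pics/v2.png

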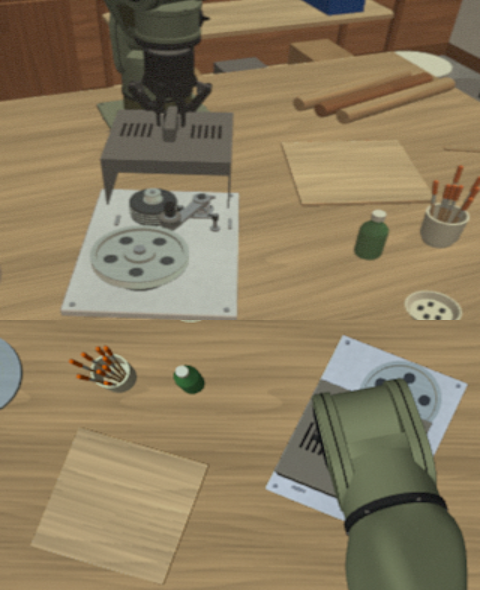

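The guard hangs level and clear of the knob, and the bare idler can be seen below it. Now I'll carry it over the board.

Emit:
jog_arm(plan=[-1,-2,9,0,0,0,0,-1,-7,28,0,0,0,0,-1,-14,58,0,0,0,1,-1,-23,94,0,0,0,1,-1,-32,130,0,0,0,2,-1,-41,166,0,0,0,2,-1,-50,202,0,0,0,3,-1,-59,238,0,0,0,3,-1,-67,274,0,0,0,4,-1,-76,310,0,0,0,4,-1,-85,346,0,0,0,5,-1,-94,380,0,0,0,5])

```text
time_s: 6.3
ee_pos: [413.6, 259.8, 297.9]
ee_rot: [0.154, 0.988, -0.0, -0.0]
contact_force: [1.1, 0.7, -2.6]
finger_gap: 19.0
grip_force: 59.0
```

Emit:
jog_arm(plan=[-1,-6,28,0,0,0,1,-1,-11,48,-10,0,0,1,-1,-15,62,-25,0,0,1,-1,-16.5,69.5,-45,0,0,1,-1,-16.5,69.5,-65,0,0,1,-1,-16.5,69.5,-85,0,0,1,-1,-16.5,69.5,-105,0,0,1,-1,-16.5,69.5,-120,0,0,1,-1,-16.5,69.5,-130,0,0,1,-1,-16.5,69.5,-130,0,0,1,-1,-16.5,69.5,-130,0,0,1])

```text
time_s: 7.4
ee_pos: [398.2, 327.7, 168.6]
ee_rot: [0.146, 0.989, 0.0, -0.0]
contact_force: [-0.0, -0.4, -2.8]
finger_gap: 18.8
grip_force: 59.0
```

Run:
```python
from h import *
from scipy.spatial.transform import Rotation as Q
s=read_state(); M=Q.from_quat(s["ee_rot"]).as_matrix(); print(s["time_s"],s["ee_pos"],np.degrees(np.arctan2(M[1,0],M[0,0])),s["joints"].round(2),s["contact_force"])
for n in("scene","top"): cv2.imwrite(f"pics/{n}3.png",snapshot(n))
a=cv2.imread("pics/scene3.png")[60:280,220:540];b=cv2.imread("pics/top3.png")[110:330,120:440]
cv2.imwrite("pics/v3.png",np.vstack([cv2.resize(a,(430,296)),cv2.resize(b,(430,296))]))
```

```text
7.4 [398.20548018 327.70423768 168.63738434] 163.18078311439112 [-0.44  0.76 -0.58  1.77  0.57  0.78 -0.03] [-0.01285262 -0.44835045 -2.77184683]
```

View pics/v3.png

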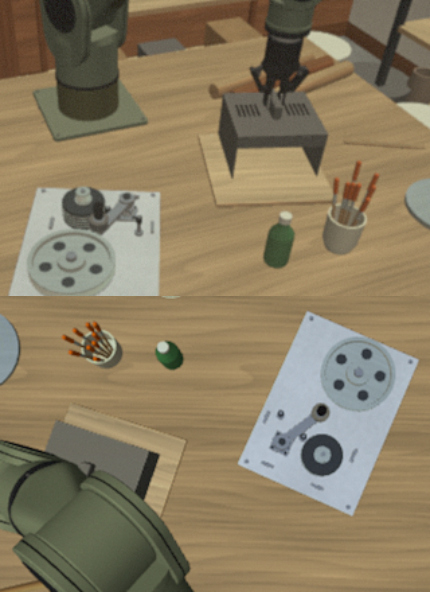

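The guard hangs square and well inside the board. The idler is in view with its knob at about top pixel (358,195). I'll lower it gently.

Emit:
jog_arm(plan=[-1,0,0,-10,0,0,0,-1,0,0,-18,0,0,0,-1,0,0,-24,0,0,0,-1,0,0,-27,0,0,0,-1,0,0,-29,0,0,0,-1,0,0,-30.5,0,0,0,-1,0,0,-31.5,0,0,0,-1,0,0,-32,0,0,0,-1,0,0,-32,0,0,0])

```text
time_s: 8.4
ee_pos: [398.4, 327.4, 136.3]
ee_rot: [0.146, 0.989, -0.0, 0.0]
contact_force: [-0.8, 0.3, -2.7]
finger_gap: 19.1
grip_force: 59.0
```

Emit:
jog_arm(plan=[-1,0,0,-0.5,0,0,0,-1,0,0,-1,0,0,0,-1,0,0,-1.5,0,0,0,-1,0,0,-1.5,0,0,0])

```text
time_s: 8.8
ee_pos: [398.5, 327.5, 135.5]
ee_rot: [0.146, 0.989, 0.0, 0.0]
contact_force: [-2.7, -2.6, 13.8]
finger_gap: 19.4
grip_force: 61.5
```

Emit:
jog_arm(plan=[-1,0,0,0.5,0,0,0,-1,0,0,0.5,0,0,0,-0.4,0,0,0.5,0,0,0,0,0,0,0.5,0,0,0,0.4,0,0,0.5,0,0,0,0.4,0,0,0.5,0,0,0,0.4,0,0,10,0,0,0,0.4,0,0,30,0,0,0,0.4,0,0,60,0,0,0,0.4,0,0,100,0,0,0,0.4,0,0,130,0,0,0,0.4,0,0,130,0,0,0])

```text
time_s: 10.0
ee_pos: [398.8, 328.4, 268.8]
ee_rot: [0.146, 0.989, 0.002, 0.002]
contact_force: [-0.1, -0.3, 0.2]
finger_gap: 59.4
grip_force: 0.0
```

Run:
```python
from h import *
for n in("scene","top"): cv2.imwrite(f"pics/{n}4.png",snapshot(n))
t=cv2.imread("pics/top4.png")
a=cv2.imread("pics/scene4.png")[60:280,220:540];b=t[160:260,300:420]
cv2.imwrite("pics/v4.png",np.vstack([cv2.resize(a,(400,275)),cv2.resize(b,(400,320),interpolation=2)]))
th=np.radians(-22.84);R=np.array([[np.cos(th),-np.sin(th)],[np.sin(th),np.cos(th)]]);o=np.array([567,-190.])
P=[np.r_[R@q+o,z] for q,z in(((-20,40),145),((-9,108),145),((-110,90),83))]
print(np.round(P,1).tolist()); print(proj("top",P).round(1).tolist())
```

```text
[[564.1, -145.4, 145.0], [600.6, -87.0, 145.0], [500.6, -64.4, 83.0]]
[[359.2, 194.5], [338.4, 181.0], [329.3, 218.5]]
```

View pics/v4.png

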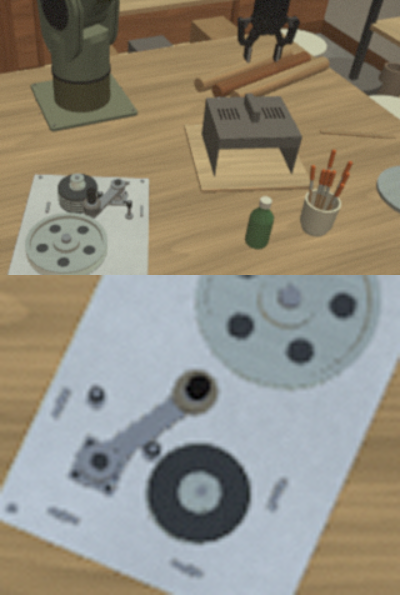

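The guard stands upright on the board and has been released. The knob is at top pixel (359.1,193.9) against a predicted (359.2,194.5), so the drive pose holds: knob at about (565,-145), and at (601.5,-87) when against the stop. I'll move above the knob with the fingers closing tangentially.

Emit:
jog_arm(plan=[0.4,5,-15,0,0,0,-2,0.4,19,-55,0,0,0,-5,0.4,35,-100,0,0,0,-8,0.4,51,-145,0,0,0,-11,0.4,67,-190,0,0,0,-14,0.4,83,-235,0,0,0,-17,0.4,99,-280,0,0,0,-20,0.4,115,-325,0,0,0,-23,0.4,130,-370,0,0,0,-26,0.4,146,-415,0,0,0,-29,0.4,158,-450,-20,0,0,-32,0.4,165,-469,-40,0,0,-35])

```text
time_s: 11.3
ee_pos: [562.9, -145.9, 223.2]
ee_rot: [0.44, 0.898, -0.001, -0.0]
contact_force: [-0.1, 0.3, -0.3]
finger_gap: 59.7
grip_force: 0.0
```

Emit:
jog_arm(plan=[0.2,1.5,-3.5,-20,0,0,0,0.2,1.5,-3.5,-30,0,0,0,0.2,1.5,-3.5,-30,0,0,0,0.2,1.5,-3.5,-30,0,0,0])

```text
time_s: 11.7
ee_pos: [564.9, -144.7, 195.4]
ee_rot: [0.437, 0.9, 0.0, 0.0]
contact_force: [0.4, -0.0, 0.3]
finger_gap: 50.9
grip_force: 0.0
```

Run:
```python
from h import *
from scipy.spatial.transform import Rotation as Q
s=read_state(); M=Q.from_quat(s["ee_rot"]).as_matrix(); print(s["time_s"],s["ee_pos"],np.degrees(np.arctan2(M[1,0],M[0,0])),s["joints"].round(2),s["contact_force"])
for n in("scene",): cv2.imwrite(f"pics/{n}5.png",snapshot(n))
a=cv2.imread("pics/scene5.png")[60:310,180:420]
cv2.imwrite("pics/v5.png",cv2.resize(a,(576,600),interpolation=2))
```

```text
11.7 [ 564.88697834 -144.66330943  195.36268909] 128.1986252872892 [ 0.44  0.8  -0.5   1.5   0.43  0.96  0.48] [ 0.37465812 -0.00149345  0.29723389]
```

View pics/v5.png

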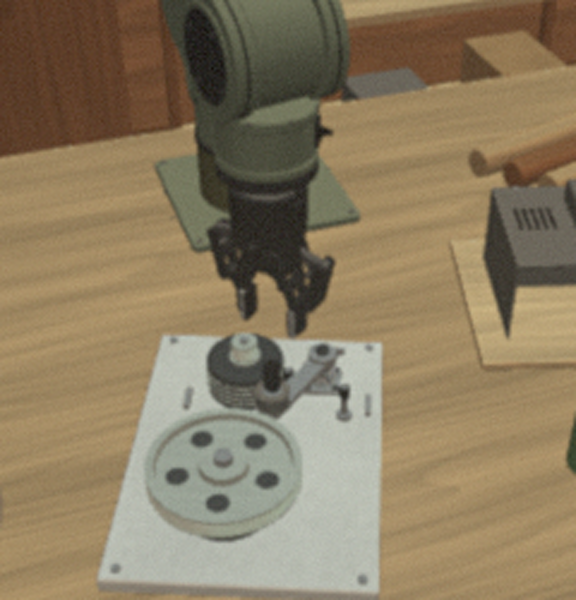

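The open fingers stand over the knob, with a finger either side of it along the swing direction. I'll descend to TCP z 119, which is above everything else within the fingers' reach, and close.

Emit:
jog_arm(plan=[0.2,0,0,-20,0,0,0,0.2,0,0,-40,0,0,0,0.2,0,0,-60,0,0,0,0.2,0,0,-72,0,0,0,0.2,0,0,-76,0,0,0,0.2,0,0,-76,0,0,0])

```text
time_s: 12.35
ee_pos: [565.1, -145.0, 119.1]
ee_rot: [0.437, 0.899, -0.0, 0.0]
contact_force: [0.6, 0.6, 0.6]
finger_gap: 51.3
grip_force: 0.0
```

Emit:
jog_arm(plan=[-0.2,0,0,0,0,0,0,-0.4,0,0,0,0,0,0,-1,0,0,0,0,0,0,-1,0,0,0,0,0,0,-1,0,0,0,0,0,0,-1,0,0,0,0,0,0,-1,0,0,0,0,0,0,-1,0,0,0,0,0,0], force=60)

```text
time_s: 13.15
ee_pos: [565.0, -145.4, 119.6]
ee_rot: [0.437, 0.899, -0.0, 0.0]
contact_force: [-3.3, 0.0, 8.6]
finger_gap: 18.6
grip_force: 58.3
```

Run:
```python
from h import *
s=read_state(); p=s["ee_pos"]; print(p,s["finger_gap"],s["grip_force"],s["contact_force"])
c=np.array([500.6,-64.4]); d=p[:2]-c; print(np.linalg.norm(d),np.degrees(np.arctan2(d[1],d[0])))
u=d/np.linalg.norm(d)*103 
for k in np.arange(4,44,4):
    a=np.radians(k); R=np.array([[np.cos(a),-np.sin(a)],[np.sin(a),np.cos(a)]]); print(k,(R@u-u).round(1))
```

```text
[ 565.0110109  -145.35123572  119.57866051] 18.55046516114663 58.28290522098541 [-3.30116917  0.03418366  8.60456685]
103.44989555318293 -51.491551875829195
4 [5.5 4.7]
8 [10.6  9.7]
12 [15.4 15.1]
16 [19.7 20.8]
20 [23.7 26.8]
24 [27.2 33.1]
28 [30.3 39.5]
32 [33.  46.2]
36 [35.1 53.1]
40 [36.8 60.1]
```

The knob is gripped, at the expected 103 mm radius. I'll swing along the arc.

Emit:
jog_arm(plan=[-1,2.8,2.3,0,0,0,2,-1,5.5,4.7,0,0,0,4,-1,8.1,7.2,0,0,0,6,-1,10.6,9.7,0,0,0,8,-1,13,12.4,0,0,0,10,-1,15.4,15.1,0,0,0,12,-1,17.6,18,0,0,0,14,-1,19.7,20.8,0,0,0,16,-1,21.7,23.8,0,0,0,18,-1,23.7,26.8,0,0,0,20,-1,23.7,26.8,0,0,0,20])

```text
time_s: 14.25
ee_pos: [588.5, -118.5, 119.5]
ee_rot: [0.274, 0.962, -0.001, -0.0]
contact_force: [-6.6, -2.0, 11.9]
finger_gap: 18.4
grip_force: 58.7
```

Emit:
jog_arm(plan=[-1,1.8,3.1,0,0,0,2,-1,3.5,6.3,0,0,0,4,-1,5.1,9.5,0,0,0,6,-1,6.6,12.7,0,0,0,8,-1,8,16,0,0,0,10,-1,9.3,19.4,0,0,0,12,-1,10.4,22.8,0,0,0,14,-1,11.4,26.3,0,0,0,16,-1,11.4,26.3,0,0,0,16,-1,11.4,26.3,0,0,0,16])

```text
time_s: 15.25
ee_pos: [599.5, -92.9, 119.5]
ee_rot: [0.138, 0.99, -0.001, -0.0]
contact_force: [-8.9, -4.8, 11.9]
finger_gap: 18.0
grip_force: 58.8
```

Emit:
jog_arm(plan=[-1,0.5,1.7,0,0,0,1,-1,0.9,3.5,0,0,0,2,-1,1.2,5.2,0,0,0,3,-1,1.2,5.2,0,0,0,3,-1,1.2,5.2,0,0,0,3])

```text
time_s: 15.75
ee_pos: [600.6, -88.5, 119.5]
ee_rot: [0.112, 0.994, -0.002, -0.0]
contact_force: [-10.3, -7.9, 13.4]
finger_gap: 18.1
grip_force: 58.9
```

Emit:
jog_arm(plan=[-1,0.2,1,0,0,0,0,-1,0.2,1,0,0,0,0,-1,0.2,1,0,0,0,0])

```text
time_s: 16.05
ee_pos: [600.6, -88.3, 119.5]
ee_rot: [0.113, 0.994, -0.002, -0.001]
contact_force: [-9.4, -11.5, 12.7]
finger_gap: 18.1
grip_force: 59.2
```

The knob has stopped moving while the force climbs past the spring's 8 N, so it is at the stop. I'll add a little preload and check.

Emit:
jog_arm(plan=[-1,0.2,1,0,0,0,0,-1,0.4,2,0,0,0,0,-1,0.4,2,0,0,0,0,-1,0.4,2,0,0,0,0,-1,0.4,2,0,0,0,0])

```text
time_s: 16.55
ee_pos: [600.7, -88.0, 119.5]
ee_rot: [0.113, 0.994, -0.003, -0.001]
contact_force: [-12.9, -19.6, 16.4]
finger_gap: 18.2
grip_force: 59.6
```

Run:
```python
from h import *
s=read_state(); print(s["time_s"],s["ee_pos"],s["contact_force"])
for n in("scene","top"): cv2.imwrite(f"pics/{n}6.png",snapshot(n))
a=cv2.imread("pics/scene6.png"); b=a[150:230,230:350]
cv2.imwrite("pics/v6.png",np.vstack([cv2.resize(a[40:310,100:520],(420,270)),cv2.resize(b,(420,280),interpolation=2)]))
```

```text
16.55 [600.69995173 -87.98621892 119.49243667] [-12.86481611 -19.57111968  16.37891886]
```

View pics/v6.png

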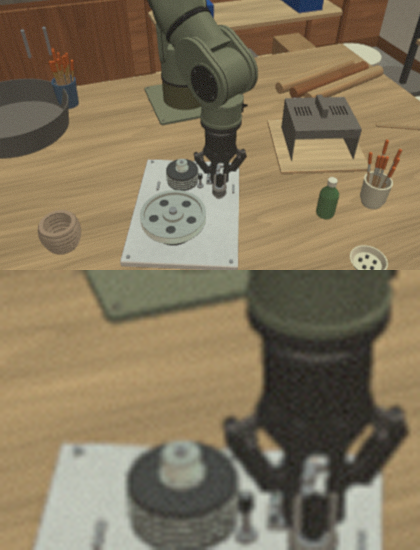

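The guard stands on the board and the bystanders are untouched. The knob is held at (600.7,-88), 1.3 mm from the predicted stop position. The push is about 22 N, well over the spring's 8 N, and the knob no longer advances. I'll hand it in.

```bash
python3 -c "
from cell import workorder; print(workorder.job_done())"
```

```text
the job is handed in; nothing more can be done
None
```

The job is handed in at about 16.6 s: the guard stands upright on the board, and the gripper is still holding the idler arm against its outer stop with about 22 N; the other things on the bench look undisturbed.

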